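# Fetch the jar from behind the bottles and put it on the balance

### The job

The empty glass jar at the back of the sample stand has to go on the balance, but two bottles stand in the way: move both bottles off the stand and stand them in the steel tray first. Then set the jar upright in the middle of the balance pan, and after that put each bottle back upright on the very mat it came from. Do not knock any bottle or jar over, and leave the calculator, the lidded jar and the low pot where they are.

Things in the scene. Friction and masses are not known exactly. Their poses are not given: they have to be found in the camera images.
- jar_mid (a point): empty clear glass cream jar, open at the top, round, 56 mm across and 42 mm high; stands on the back mat of the stand, behind and between the two bottles, about 14 mm from each, and the bottles stand 60 mm higher than it, in the way of a gripper's body. Grasp round the body. Its mid-point is at half its height, on its axis. z is its axis, upward
- dropper_mid (a point): amber dropper bottle with a black dropper cap, round, 102 mm high: body 33 mm across up to 70 mm above its foot (grasp it there, about 54 mm up; leave room above for the cap), then collar 24 mm and rubber bulb 13 mm across; stands on one of the two front mats (left or right varies). Its mid-point is at half its height, on its axis. z is its axis, upward
- rollon_mid (a point): roll-on bottle, dark blue body with a tan cap, 106 mm high, oval: 36 mm along its x, 42 mm along its y (its x and y lie along those of the stand at the start); straight-sided, best grasped across its y about 60 mm above its foot; stands on the other front mat. Its mid-point is at half its height, on its axis. z is its axis, upward
- stand: fixed grey slab, 150 mm along its x, 210 mm along its y, 10 mm high, with three flat dark round mats that carry the jar and the bottles. Origin: centre of its underside; +x points to its back, y along its length, z up. Mat centres in its frame (x, y in mm): back mat (33, 0), front mats (-11, 40) and (-11, -40); their surface is 10 mm above the origin. Free surface all round it
- pan (a point): centre of the top face of the balance's round steel pan, 110 mm across, flat, fixed, 50 mm above the worktop. The balance is a low white case, 190 mm (x) by 150 mm (y), whose pan is the highest part; axes as the case, z up, +x to its back. It stands left or right of the stand, the tray on the other side
- tray_in (a point): centre of the inner floor of the fixed steel tray, 150 mm along x by 220 mm along y outside, wall 4 mm thick, rim 18 mm above the worktop, floor 4 mm above it; axes along its sides, z up. Empty; room for both bottles side by side along y, 100 mm apart
- lidded_jar_mid (a point): bystander: closed sample jar, 60 mm across, 80 mm high, behind and to the right of the stand; this point is its centre
- pot_mid (a point): bystander: low closed round pot, blue with a tan lid, 67 mm across, 26 mm high, behind and to the left of the stand; this point is its centre
- calculator_mid (a point): bystander: pocket calculator lying flat, 112 x 68 x 14 mm, in front of the stand; this point is its centre
Mind the look-alikes: they are no part of the job. Leave any yellow look-alike of the part that bears jar_mid alone.

How it is judged:
By the outcome, as a careful person would: the job done as asked, in the order asked, and still so for the second after the job is handed in, with the robot touching nothing.
It also fails if it takes over 128 s, if anything falls off the work surface, if the arm or the gripper's body presses on something with over 40 N, if the wrist force passes 120 N, or if a joint passes its speed limit or range.

### The arm

A 6-joint arm with a two-finger parallel gripper is mounted at the origin on a cart in front of the work surface, level with it; the furniture and walls round the work are solid. World frame = base frame: x ahead of the robot, y to its left, z up, the work surface at z = 0. Lengths are in mm, angles in degrees, forces in N, time in s.
With the tool pointing down it reaches from about 350 to 850 mm from the base axis. Payload 8.1 kg.
Tool frame: the origin (TCP) lies between the finger pads; the fingertips stand 14 mm ahead of it and the grasp point (between the pads) lies 5 mm behind it; z points along the fingers, x is the direction in which the jaws open and shut, and the axes are right-handed (so a half turn about z gives the same grasp; the last joint's range is limited). The gripper opens to 85 mm and grips with 20 to 120 N. Pads are 22 mm wide; open, the fingers measure 114 mm over their backs; the gripper's body (76 mm by 85 mm) begins 54 mm behind the grasp point. The pads swing forward as they close: fully open they stand 13 mm farther back than shut.
Start: joints at [-76.398, 7.471, 85.268, -0, 87.261, -4.893], TCP at [190.354, -569.009, 245.292] pointing down, gripper open.
Joint ranges: [-169.43, 169.43], [-51.17, 129.36], [1.28, 143.12], [-76.62, 256.62], [0, 156.53], [-152.29, 152.29]. Speed limits (degrees/s): [136.94, 136.94, 159.86, 180, 180, 180].

### API

Orientations are given as [roll, pitch, yaw] about the fixed x, y, z axes, in that order (R = Rz(yaw) Ry(pitch) Rx(roll)).
In Python, from bench import r, vision, job gives the robot as it stands.
- The arm moves only by the tool send_rows, never from a script. Its arguments are lists of equal length, an entry for each row: "dp": the shift along the world's x, y, z in mm, a list of three; "rot": the turn, a rotation vector about the world's x, y, z in rad, a list of three. In form: {"dp": [[tx, ty, tz], ...], "rot": [[wx, wy, wz], ...]}. A call has 1 to 5 rows; each row is the pose to reach, as a shift and turn from the pose commanded when the call began; what a row does not reach only later rows make up. A row lasts 1/8 s, in which the tool goes at most 62.5 mm and 10.7 degrees, less where a joint would pass 70% of its speed; a pose out of reach is approached as far as the arm can. A call with a gripper value outside its range is refused whole. "jaw" is the finger opening in mm, from 0 to 85.4, set as the call begins (left out, the last holds). The fingers move at their own pace and stop on an object; "force" is the grip in N (left out, the last holds). Time passes only in rows, so rows that repeat a pose let the fingers close. It gives the time, the measured TCP pose, the force and the opening at its end, in the units of the state.
- r.sense(): the state, without advancing time (a new reading comes with each control period).
- vision.snapshot(name): name is "scene" or "side" or "wrist"; returns a dict with "pixels" (400x640x3 uint8, red, green, blue), "depth" (400x640 float32, mm along the optical axis (not along the pixel's ray), 0 where there is no reading), "intrinsics" (3x3 intrinsics, pixels), "world_from_camera" (4x4, takes a point from camera to world coordinates); the wrist camera has in their place "T_tool_cam" (4x4, takes a point from camera to tool coordinates, whose origin is the TCP and whose axes are the tool frame's). Camera axes: x right, y down, z forward; pixel columns grow to the right and rows downward; lengths in mm; the calibration is good to about 2 mm. A picture is of the moment at which its call begins: read the wrist's pose just before it.
- job.hand_in(): hands the job in, once; it reports no verdict.
The state is a dict: "time": time; "joint_pos": joint angles; "qd": joint speeds; "joint_efforts": joint torques, N m; "tool_pos": TCP position; "tcp_rot": TCP orientation; "ft_force": force on the tool from outside, world axes, zero at the start; "wrist_torque": the same for the moment, N m; "finger_gap": finger opening in mm.
Only numpy, scipy, OpenCV 4.12 (cv2) and the standard library are available. Lean on these libraries where they do the work, as an engineer would, in place of code of your own. Each camera call takes 0.05 s, during which the arm holds its last target.

## Working session

There is one attempt and no reset: what is moved stays moved. The work goes in short steps, Python scripts to look and compute and a tool call to move; the robot and the scene stay as the last step left them, time stands still between calls to the robot, and variables do not carry over. Pictures are saved under pics/ and viewed, and the job is handed in when it is done.

Besides the shell and the picture viewer there is one more tool, called after ">>>" as name(argument=value, ...) on one line, values as JSON. send_rows: Moves the arm, as the interface text tells. Its arguments: {"type":"object","properties":{"dp":{"type":"array"},"rot":{"type":"array"},"jaw":{"type":"number"},"force":{"type":"number"}},"required":["dp","rot"]}

```bash
ls; mkdir -p pics
python3 - <<'E'
from bench import r,vision,job
import cv2,numpy as np
print(r.sense())
for n in("scene","side","wrist"):
    s=vision.snapshot(n); cv2.imwrite(f"pics/{n}0.png",s["pixels"][:,:,::-1]); np.savez(f"{n}0.npz",**s)
    print(n,s["intrinsics"].tolist(),np.round(s.get("world_from_camera",s.get("T_tool_cam")),3).tolist())
E
```

```text
pics
{'time': 0.0, 'joint_pos': array([-7.63975667e+01,  7.51586775e+00,  8.53291765e+01,  7.68178171e-05,
        8.72611829e+01, -4.89282270e+00]), 'qd': array([-0.13740877, -0.04552731, -0.05807727,  0.05933223,  0.05818636,
        0.01171554]), 'joint_efforts': array([-1.27120871e-03, -5.69401431e+01, -5.00554276e+01, -7.43040437e-04,
        1.49040332e-02,  1.99343901e-06]), 'tool_pos': array([ 190.23669558, -568.49371276,  244.23747015]), 'tcp_rot': array([-1.79990863e+02,  1.05833505e-01, -7.15047393e+01]), 'ft_force': array([-0.61075895, -0.72834142,  0.09396604]), 'wrist_torque': array([0.02984196, 0.03722681, 0.00323323]), 'finger_gap': 85.67529070190007}
scene [[460.1091288092949, 0.0, 315.2496015815154], [0.0, 460.1091288092949, 200.62797814202656], [0.0, 0.0, 1.0]] [[-0.547, -0.405, 0.733, -425.218], [-0.837, 0.279, -0.471, 670.703], [-0.014, -0.871, -0.491, 755.584], [0.0, 0.0, 0.0, 1.0]]
side [[448.0743411480104, 0.0, 312.21046399812616], [0.0, 448.0743411480104, 204.0871978793993], [0.0, 0.0, 1.0]] [[-0.859, 0.36, -0.363, 1032.348], [0.512, 0.615, -0.6, 800.72], [0.007, -0.702, -0.712, 981.429], [0.0, 0.0, 0.0, 1.0]]
wrist [[342.92806126859807, 0.0, 320.0402086210535], [0.0, 342.92806126859807, 201.37516616746925], [0.0, 0.0, 1.0]] [[1.0, -0.001, 0.001, -0.111], [0.001, 0.949, 0.315, -81.006], [-0.001, -0.315, 0.949, -127.272], [0.0, 0.0, 0.0, 1.0]]
```

View pics/scene0.png

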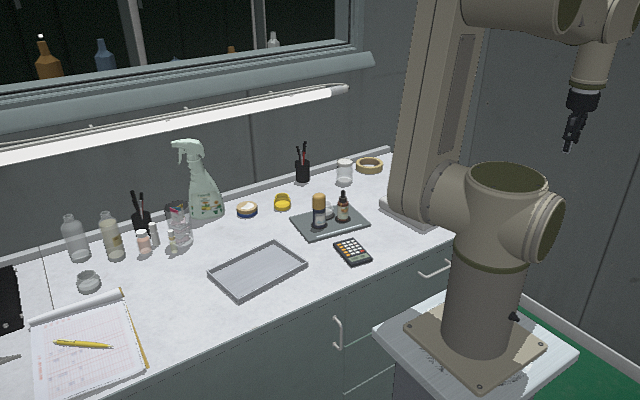

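View pics/side0.png

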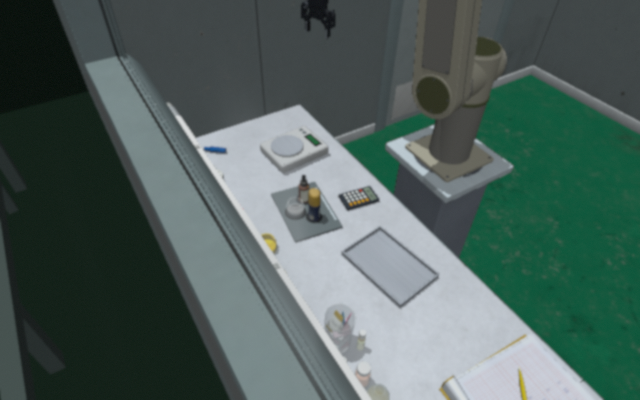

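View pics/wrist0.png

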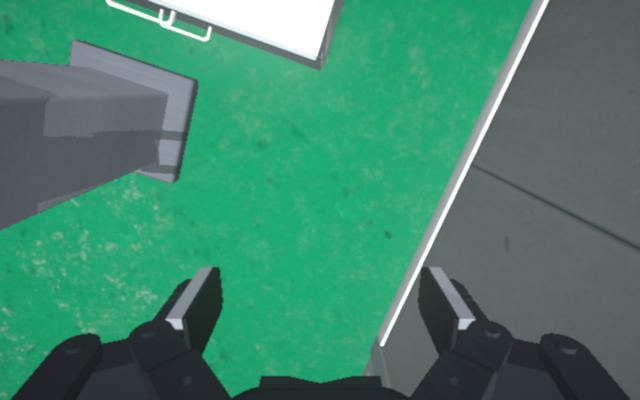

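The scene view shows the tray at (258,270), the stand at (330,222) with the roll-on at (319,210) and the dropper at (343,207), and the calculator at (352,250). The side view shows the balance at (292,150) and the jar at (295,208). The yellow look-alike is at (270,243).

```bash
cat > h.py <<'E'
import numpy as np,cv2
from bench import r,vision,job
from scipy.spatial.transform import Rotation as Ro
def toolT():
    s=r.sense();T=np.eye(4);T[:3,:3]=Ro.from_euler('xyz',s['tcp_rot'],degrees=True).as_matrix();T[:3,3]=s['tool_pos'];return T
def snap(n,tag):
    T=toolT() if n=="wrist" else None
    s=vision.snapshot(n)
    s["W"]=T@s["T_tool_cam"] if n=="wrist" else s["world_from_camera"]
    cv2.imwrite(f"pics/{tag}.png",s["pixels"][:,:,::-1]);np.savez(f"{tag}.npz",**s);return s
def cloud(s):
    K=s["intrinsics"];d=s["depth"];v,u=np.mgrid[0:400,0:640]
    P=np.stack([(u-K[0,2])/K[0,0]*d,(v-K[1,2])/K[1,1]*d,d],-1)
    W=s["W"] if "W" in s else s["world_from_camera"]
    P=P@W[:3,:3].T+W[:3,3];P[d<=0]=np.nan;return P
def plane(s,u,v,z):
    K=s["intrinsics"];W=s["W"] if "W" in s else s["world_from_camera"]
    d=W[:3,:3]@np.array([(u-K[0,2])/K[0,0],(v-K[1,2])/K[1,1],1]);t=(z-W[2,3])/d[2];return W[:3,3]+t*d
E
python3 - <<'E'
from h import *
np.set_printoptions(precision=1,suppress=True)
for n,pts in (("scene",[(258,270),(319,194),(343,193),(300,230),(352,250),(345,165),(247,209),(283,203),(328,213)]),("side",[(288,147),(270,145),(390,265),(315,190),(303,180),(295,205),(360,197),(320,235),(275,165)])):
    s=dict(np.load(n+"0.npz")); s["W"]=s["world_from_camera"];P=cloud(s)
    for u,v in pts: print(n,u,v,P[v,u])
E
```

```text
scene 258 270 [470.7 278.1   4.2]
scene 319 194 [555.   28.2 116.6]
scene 343 193 [542.6 -49.1 101.6]
scene 300 230 [562.9  91.8  11.3]
scene 352 250 [392.6  28.2  14. ]
scene 345 165 [ 737.6 -200.6   78.3]
scene 247 209 [738.1 178.6  27.5]
scene 283 203 [704.   68.3  29.5]
scene 328 213 [566.7 -11.4  33.1]
side 288 147 [ 489.2 -256.4   48.7]
side 270 145 [ 531.8 -306.    40.4]
side 390 265 [469.3 280.8   2. ]
side 315 190 [554.8  26.1 114.4]
side 303 180 [550.6 -48.9  91.2]
side 295 205 [587.1 -35.   17.2]
side 360 197 [395.7  33.   13.6]
side 320 235 [575.9  91.8  -0.5]
side 275 165 [ 551.4 -234.9   12.5]
```

>>> send_rows(dp=[[60,90,20],[150,230,60],[250,380,85],[340,510,85],[370,560,85]], rot=[[0,0,-0.05],[0,0,-0.12],[0,0,-0.2],[0,0,-0.28],[0,0,-0.323]])

```text
time: 0.78
tool_pos: [361.0, -310.1, 295.0]
tcp_rot: [-180.0, -0.0, -90.1]
ft_force: [0.4, -0.3, 0.9]
finger_gap: 85.5
```

>>> send_rows(dp=[[199,300,35],[199,300,35],[199,300,35],[199,300,35],[199,300,35]], rot=[[0,0,0],[0,0,0],[0,0,0],[0,0,0],[0,0,0]])

```text
time: 1.4
tool_pos: [532.9, -50.7, 325.1]
tcp_rot: [-180.0, -0.0, -90.0]
ft_force: [0.8, -1.2, 0.5]
finger_gap: 85.1
```

>>> send_rows(dp=[[0,0,0]], rot=[[0,0,0]])

```text
time: 1.52
tool_pos: [533.6, -48.7, 324.8]
tcp_rot: [180.0, 0.1, -89.7]
ft_force: [-1.2, -0.3, 0.1]
finger_gap: 85.2
```

Run:
```python
from h import *
snap("wrist","w1");print(r.sense()['tool_pos'],r.sense()['joint_pos'])
```

```text
[532.67235923 -50.73344075 324.49174272] [-1.09291196e+01 -3.68575969e+00  8.84810857e+01 -3.52994722e-03
  9.52617068e+01  7.88558325e+01]
```

View pics/w1.png

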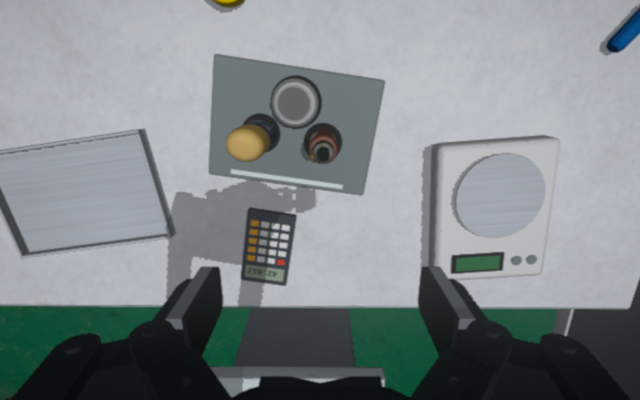

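The wrist picture shows the stand corners at about (215,55), (384,79), (363,194) and (209,175), the jar at (296,102), the roll-on at (250,140), the dropper at (322,145), the pan at (500,195) and the tray at (85,190).

```bash
cat > meas.py <<'E'
from h import *
np.set_printoptions(precision=1,suppress=True)
def rect(m,P):
    pts=P[m][:,:2].astype(np.float32)
    return cv2.minAreaRect(pts)
def comp(mask,seed):
    n,l=cv2.connectedComponents(mask.astype(np.uint8));return l==l[seed[1],seed[0]]
def circ(m,P):
    c=cv2.findContours(m.astype(np.uint8),0,1)[0];c=max(c,key=len)[:,0]
    return cv2.minEnclosingCircle(P[c[:,1],c[:,0],:2].astype(np.float32))
if __name__=="__main__":
  for n in("w1","side0","scene0"):
    s=dict(np.load(n+".npz"));P=cloud(s)
    z=P[...,2];x=P[...,0];y=P[...,1]
    near=(x>450)&(x<680)&(y>-170)&(y<160)
    print(n,"table z",np.nanmedian(z[(abs(z)<6)&(x>400)&(x<700)]))
    m=near&(z>6)&(z<14)
    m=cv2.morphologyEx(m.astype(np.uint8),cv2.MORPH_OPEN,np.ones((3,3)))>0
    print(" stand",rect(m,P),np.nanmedian(z[m]))
    m=(x>380)&(x<620)&(y>-340)&(y<-160)&(z>45)&(z<54)
    if m.sum()>50:print(" pan",rect(m,P),np.nanmedian(z[m]),P[m].mean(0))
    m=(x>350)&(x<640)&(y>130)&(y<430)&(z>9)&(z<22);print(" trayrim",rect(m,P),np.nanmax(z[m]))
    m=near&(z>20)&(z<70)&(x>560);print(" jar?",rect(m,P) if m.sum()>5 else 0)
    m=near&(z>70)&(y>-10);print(" rollon",rect(m,P),np.nanmax(z[m]))
    m=near&(z>70)&(y<-10);print(" drop",rect(m,P),np.nanmax(z[m]))
E
python3 meas.py
```

```text
w1 table z -1.0098887866535051
 stand ((541.27197265625, -10.816131591796875), (209.63893127441406, 196.52723693847656), 81.97562408447266) 8.768867815873989
 pan ((487.4599609375, -270.7757568359375), (109.45038604736328, 108.57115936279297), 85.7909927368164) 49.166730818491885 [ 489.2 -270.5   49.2]
 trayrim ((472.9820556640625, 277.1693420410156), (150.74488830566406, 222.13632202148438), 8.516831398010254) 19.558930051957873
 jar? ((591.93603515625, -12.525360107421875), (63.77540969848633, 102.66718292236328), 0.03606780990958214)
 rollon ((551.0515747070312, 14.814857482910156), (67.44190216064453, 35.2687873840332), 53.8331413269043) 391.6888042104732
 drop ((543.88330078125, -65.80037689208984), (112.13900756835938, 30.990629196166992), 77.86450958251953) 396.83689541380164
side0 table z -0.7252592802782374
 stand ((565.2841186523438, -9.100990295410156), (212.22450256347656, 149.72140502929688), 81.69984436035156) 9.021279632072549
 pan ((472.55462646484375, -272.0808410644531), (141.37710571289062, 107.9918212890625), 13.215402603149414) 48.743365009685874 [ 488.4 -266.1  
[... 448 characters left out ...]
08496), 42.81561279296875) 110.55908118467835
scene0 table z 0.1442229164820219
 stand ((561.1573486328125, -13.174026489257812), (211.77426147460938, 154.41610717773438), 81.65664672851562) 10.106455314979712
 trayrim ((471.7025451660156, 278.2071228027344), (156.0987548828125, 222.18690490722656), 8.890751838684082) 21.87560158500071
 jar? ((574.086669921875, -4.827335357666016), (35.05449676513672, 101.81156921386719), 31.582910537719727)
 rollon ((552.1286010742188, 30.70712661743164), (39.60676574707031, 30.716508865356445), 73.37677764892578) 117.95290033864796
 drop ((541.4817504882812, -47.99047088623047), (24.454025268554688, 20.31784439086914), 49.99613571166992) 112.28507378261372
```

Run:
```python
from meas import *
s=dict(np.load("w1.npz"));P=cloud(s);x,y,z=np.moveaxis(P,-1,0)
m=(z>6)&(z<13)&(x>460);m=comp(cv2.morphologyEx(m.astype(np.uint8),cv2.MORPH_OPEN,np.ones((3,3))),(220,130))
print("stand",rect(m,P))
im=s["pixels"].astype(int)
m=(z>46)&(z<53)&(y<-150);m=comp(m,(500,190));print("pan",circ(m,P),rect(m,P))
# jar rim: z near 50
m=(z>45)&(z<56)&(x>560)&(y<40)&(y>-60);print("jar",m.sum(),circ(m,P),P[m].mean(0))
cv2.imwrite("pics/w1c.png",cv2.resize(im[30:220,190:410].astype(np.uint8)[:,:,::-1],None,fx=3.5,fy=3))
mm=(z>70)&(z<130)&(x<600);
for yy in((0,80),(-90,-10)):
    q=mm&(y>yy[0])&(y<yy[1]);
    for zz in(75,95,105,112): 
        k=q&(abs(z-zz)<6); print(yy,zz,k.sum(),P[k].min(0) if k.any() else 0,P[k].max(0) if k.any() else 0)
```

```text
stand ((564.3980712890625, -14.07781982421875), (209.65396118164062, 149.7883758544922), 81.96444702148438)
pan ((487.00323486328125, -271.3048400878906), 55.53585433959961) ((487.4599609375, -270.7757568359375), (109.45038604736328, 108.57115936279297), 85.7909927368164)
jar 475 ((597.1685791015625, -18.532611846923828), 22.446876525878906) [594.7 -18.3  50.7]
(0, 80) 75 47 [551.1   6.8  70.8] [576.7  34.7  80.6]
(0, 80) 95 113 [547.3   7.1  89.1] [576.7  37.8 101. ]
(0, 80) 105 322 [543.2   7.6  99.1] [576.5  46.  111. ]
(0, 80) 112 999 [543.2   7.8 106. ] [576.2  46.  117.6]
(-90, -10) 75 80 [537.1 -66.4  70. ] [562.8 -38.5  80.8]
(-90, -10) 95 14 [551.4 -56.9  89.4] [554.6 -46.4  99.6]
(-90, -10) 105 133 [543.1 -57.8  99.6] [555.  -45.4 110.2]
(-90, -10) 112 80 [543.4 -56.7 106.1] [553.6 -46.5 111.2]
```

View pics/w1c.png

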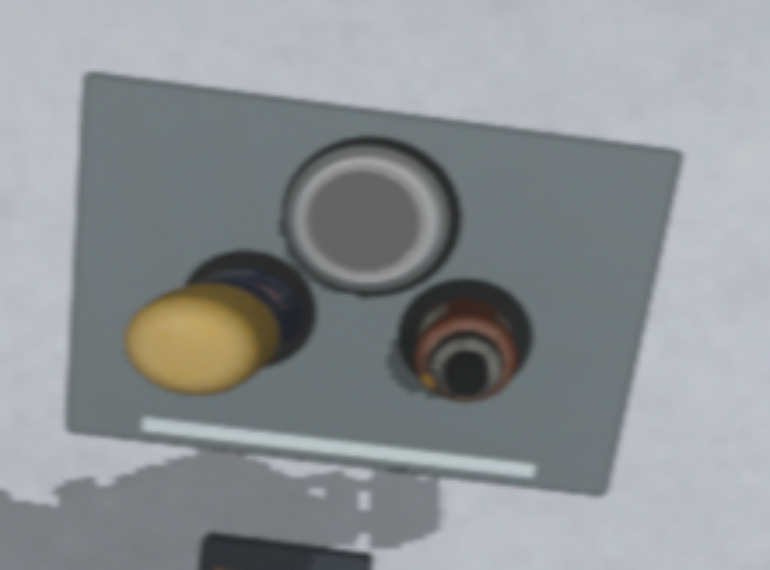

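>>> send_rows(dp=[[26,79,-60],[26,79,-125],[26,79,-125],[26,79,-125],[26,79,-125]], rot=[[0,0,-0.141],[0,0,-0.141],[0,0,-0.141],[0,0,-0.141],[0,0,-0.141]], jaw=66)

```text
time: 2.2
tool_pos: [558.8, 25.0, 201.7]
tcp_rot: [-179.9, -0.0, -98.2]
ft_force: [-0.2, 0.4, 0.4]
finger_gap: 66.2
```

Run:
```python
from meas import *
s=snap("wrist","w2");print(r.sense()['tool_pos'],r.sense()['tcp_rot'])
P=cloud(s);x,y,z=np.moveaxis(P,-1,0)
for a,b in((5,60),(-85,-25)):
    m=(z>100)&(z<119)&(x>520)&(x<600)&(y>a)&(y<b);print(m.sum(),P[m].min(0) if m.any() else 0,P[m].max(0) if m.any() else 0)
m=(z>45)&(z<56)&(x>560)&(y<40)&(y>-60);print("jar",m.sum(),circ(m,P),P[m].mean(0))
m=(z>6)&(z<13)&(x>460)&(abs(y)<160);print(rect(m,P))
```

```text
[559.2  25.1 202.4] [-179.8    0.   -98.2]
2188 [543.9   8.  100.1] [577.1  47.3 116.2]
305 [542.8 -57.6 100.2] [555.5 -44.8 111.3]
jar 1043 ((597.3451538085938, -17.991172790527344), 22.47803497314453) [593.3 -17.5  50.5]
((596.5386962890625, -15.846664428710938), (213.36280822753906, 213.36566162109375), 82.1871109008789)
```

View pics/w2.png

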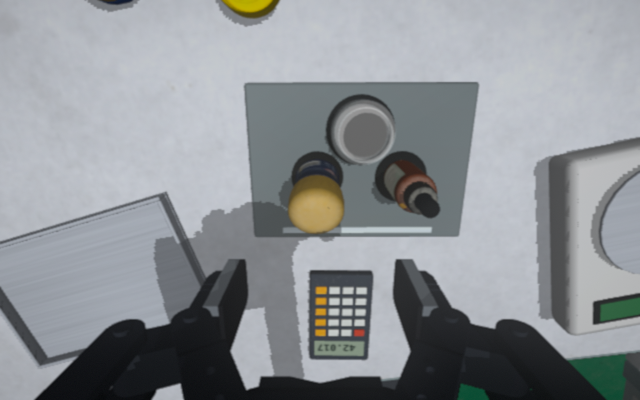

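The roll-on cap is at (316,203) px and the jaws are square to the stand. I'm going down on it.

>>> send_rows(dp=[[1,2.5,-45],[1,2.5,-90],[1,2.5,-120],[1,2.5,-136],[1,2.5,-136]], rot=[[0,0,0],[0,0,0],[0,0,0],[0,0,0],[0,0,0]])

```text
time: 2.88
tool_pos: [559.4, 28.3, 64.4]
tcp_rot: [-180.0, -0.0, -98.1]
ft_force: [0.7, -0.0, -0.3]
finger_gap: 65.8
```

>>> send_rows(dp=[[0,0,0],[0,0,0],[0,0,0],[0,0,0]], rot=[[0,0,0],[0,0,0],[0,0,0],[0,0,0]], jaw=30, force=40)

```text
time: 3.38
tool_pos: [560.8, 28.6, 66.2]
tcp_rot: [-179.8, -0.0, -98.1]
ft_force: [-0.1, -1.7, 5.9]
finger_gap: 39.1
```

>>> send_rows(dp=[[0,0,5],[0,0,20],[0,0,50],[0,0,80],[0,0,80]], rot=[[0,0,0],[0,0,0],[0,0,0],[0,0,0],[0,0,0]])

```text
time: 4.0
tool_pos: [561.6, 28.8, 148.2]
tcp_rot: [-179.6, 0.0, -98.1]
ft_force: [-0.3, -0.3, 0.4]
finger_gap: 38.6
```

Run:
```python
from meas import *
s=snap("wrist","w3");s=snap("scene","s3");print(r.sense()['tool_pos'],r.sense()['finger_gap'])
cv2.imwrite("pics/s3c.png",cv2.resize(s["pixels"][150:300,200:420,::-1],None,fx=3,fy=3))
```

```text
[559.3  28.9 144.3] 38.677489050861816
```

View pics/s3c.png

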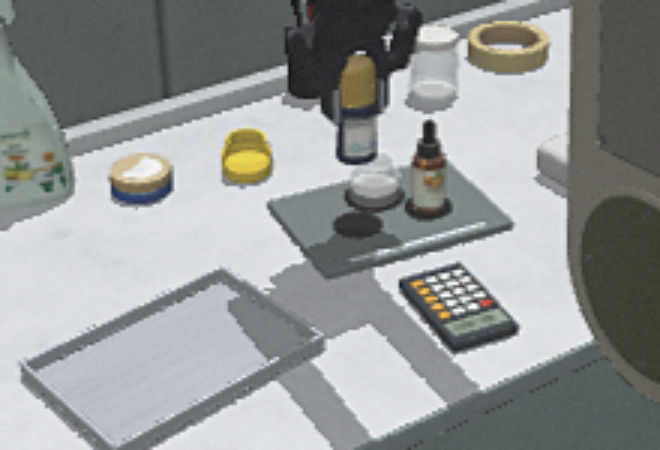

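View pics/w3.png

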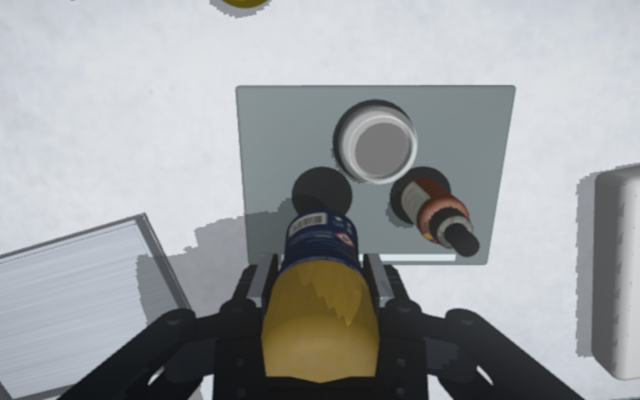

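The roll-on is held upright at (358,105) in the crop, its mat is clear, and the dropper and jar are untouched. Next is the far spot in the tray.

>>> send_rows(dp=[[-9,30,0],[-25,80,0],[-41,130,0],[-57,180,0],[-73,232,0]], rot=[[0,0,0],[0,0,0],[0,0,0],[0,0,0],[0,0,0]])

```text
time: 4.72
tool_pos: [484.5, 261.8, 142.3]
tcp_rot: [179.9, -0.1, -98.1]
ft_force: [0.6, -0.1, -1.2]
finger_gap: 38.5
```

>>> send_rows(dp=[[-15,45,0],[-21,67,-10],[-21,67,-40],[-21,67,-65],[-21,67,-75]], rot=[[0,0,0],[0,0,0],[0,0,0],[0,0,0],[0,0,0]])

```text
time: 5.35
tool_pos: [463.0, 326.7, 65.6]
tcp_rot: [179.7, -0.2, -98.1]
ft_force: [0.3, -0.8, -0.2]
finger_gap: 38.5
```

>>> send_rows(dp=[[0,0,-3],[0,0,-6],[0,0,-9],[0,0,-9]], rot=[[0,0,0],[0,0,0],[0,0,0],[0,0,0]])

```text
time: 5.85
tool_pos: [465.5, 327.9, 60.4]
tcp_rot: [-180.0, 0.0, -98.1]
ft_force: [-0.3, -0.1, -0.2]
finger_gap: 38.4
```

>>> send_rows(dp=[[0,0,-1],[0,0,-2],[0,0,-2]], rot=[[0,0,0],[0,0,0],[0,0,0]])

```text
time: 6.22
tool_pos: [466.2, 328.0, 60.2]
tcp_rot: [-179.9, 0.0, -98.1]
ft_force: [-4.1, -4.9, 12.8]
finger_gap: 38.8
```

Run:
```python
from h import *
s=r.sense();print(s['tool_pos'],s['ft_force'])
s=snap("scene","s4")
cv2.imwrite("pics/s4c.png",cv2.resize(s["pixels"][170:310,180:380,::-1],None,fx=4,fy=4))
```

```text
[466.17254339 327.95163125  60.20589506] [-4.09879692 -4.90558616 12.83726258]
```

View pics/s4c.png

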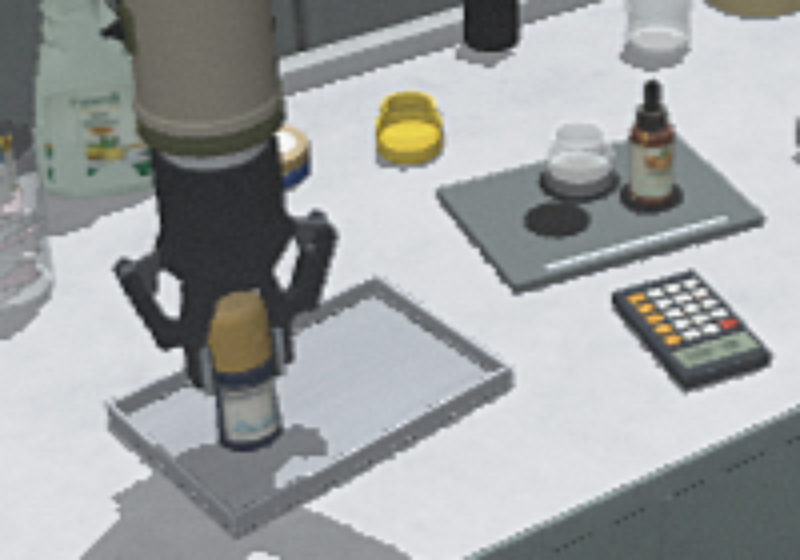

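The bottle stands on the tray floor at (248,430) in the crop, with a contact force of 13 N. I'm releasing it and moving up.

>>> send_rows(dp=[[0,0,1],[0,0,1],[0,0,1],[0,0,1]], rot=[[0,0,0],[0,0,0],[0,0,0],[0,0,0]], jaw=66)

```text
time: 6.78
tool_pos: [465.1, 327.8, 58.7]
tcp_rot: [180.0, -0.0, -98.1]
ft_force: [0.6, 0.2, -0.6]
finger_gap: 66.1
```

>>> send_rows(dp=[[0,0,20],[0,0,60],[0,0,110],[0,0,145],[0,0,145]], rot=[[0,0,0],[0,0,0],[0,0,0],[0,0,0],[0,0,0]])

```text
time: 7.4
tool_pos: [467.5, 329.2, 210.1]
tcp_rot: [-179.6, 0.3, -98.1]
ft_force: [0.6, 0.2, 0.6]
finger_gap: 66.2
```

>>> send_rows(dp=[[13,-60,0],[26,-120,0],[39,-180,0],[53,-240,0],[66,-300,0]], rot=[[0,0,0],[0,0,0],[0,0,0],[0,0,0],[0,0,0]])

```text
time: 8.02
tool_pos: [531.0, 25.9, 204.1]
tcp_rot: [180.0, 0.0, -98.1]
ft_force: [0.7, 0.4, 0.1]
finger_gap: 66.2
```

>>> send_rows(dp=[[13,-60,0],[18,-79,0],[18,-79,0],[18,-79,0]], rot=[[0,0,0],[0,0,0],[0,0,0],[0,0,0]], jaw=58)

```text
time: 8.52
tool_pos: [548.9, -49.9, 203.8]
tcp_rot: [180.0, 0.0, -98.0]
ft_force: [-1.1, 0.3, -0.4]
finger_gap: 58.1
```

Run:
```python
from meas import *
s=snap("wrist","w5");t=r.sense();print(t['tool_pos'],t['tcp_rot'],t['finger_gap'])
P=cloud(s);x,y,z=np.moveaxis(P,-1,0)
m=(z>95)&(z<119)&(x>520)&(x<600)&(y>-85)&(y<-25);print(m.sum(),P[m].min(0),P[m].max(0))
m=(z>45)&(z<56)&(x>560)&(y<40)&(y>-60);print("jar",m.sum(),circ(m,P))
m=(z>90)&(z<119)&(y>280)&(y<370)&(x<540);print("roll",m.sum(),P[m].min(0) if m.any() else 0,P[m].max(0)if m.any() else 0)
```

```text
[549.  -49.6 203.9] [180.   0. -98.] 57.98389087879904
311 [542.7 -58.2  95.5] [555.2 -45.3 111.1]
jar 931 ((597.347900390625, -18.29485321044922), 22.484786987304688)
roll 0 0 0
```

View pics/w5.png

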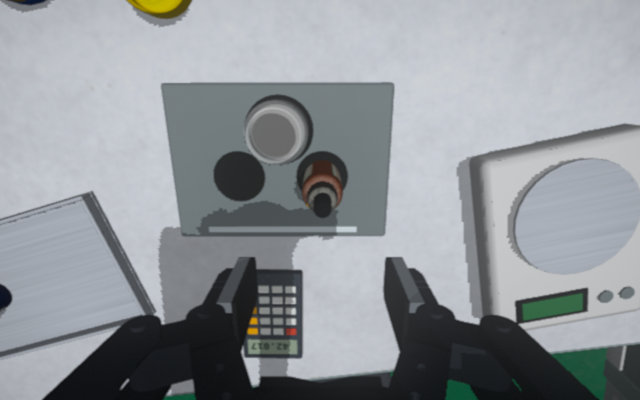

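The dropper stands upright with its bulb at (322,205) and the jaws straddle it. I'm going down.

>>> send_rows(dp=[[0,-2,-50],[0,-2,-95],[0,-2,-125],[0,-2,-144],[0,-2,-144]], rot=[[0,0,0],[0,0,0],[0,0,0],[0,0,0],[0,0,0]])

```text
time: 9.2
tool_pos: [548.2, -52.1, 58.8]
tcp_rot: [179.9, 0.0, -98.0]
ft_force: [0.2, -1.0, 0.2]
finger_gap: 58.1
```

>>> send_rows(dp=[[0,0,0],[0,0,0],[0,0,0],[0,0,0]], rot=[[0,0,0],[0,0,0],[0,0,0],[0,0,0]], jaw=22, force=40)

```text
time: 9.7
tool_pos: [550.7, -53.3, 61.9]
tcp_rot: [-179.8, 0.0, -98.1]
ft_force: [1.0, 2.6, 6.6]
finger_gap: 30.5
```

>>> send_rows(dp=[[0,0,5],[0,0,20],[0,0,50],[0,0,80],[0,0,80]], rot=[[0,0,0],[0,0,0],[0,0,0],[0,0,0],[0,0,0]])

```text
time: 10.32
tool_pos: [551.5, -53.7, 144.0]
tcp_rot: [-179.6, -0.0, -98.1]
ft_force: [0.5, -0.8, -0.7]
finger_gap: 30.7
```

Run:
```python
from meas import *
s=snap("scene","s6");print(r.sense()['tool_pos'],r.sense()['finger_gap'])
cv2.imwrite("pics/s6c.png",cv2.resize(s["pixels"][150:300,200:400,::-1],None,fx=4,fy=4))
P=cloud(s);x,y,z=np.moveaxis(P,-1,0)
m=(z>60)&(z<125)&(y>280)&(y<370)&(x<540)&(x>400);print("roll",m.sum(),P[m].min(0),P[m].max(0))
```

```text
[550.3 -53.5 141.9] 30.68383075434983
roll 336 [442.7 307.5  60. ] [475.8 347.7 112.7]
```

View pics/s6c.png

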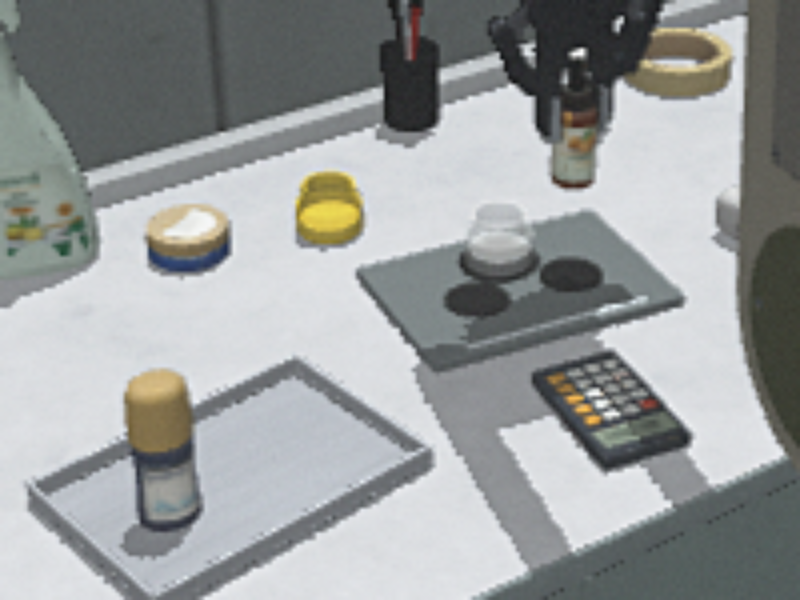

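The roll-on stands upright in the tray at (165,450) and the dropper is lifted. I'm taking it to the near tray spot.

>>> send_rows(dp=[[-7,30,0],[-19,78,0],[-32,128,0],[-44,178,0],[-57,230,0]], rot=[[0,0,0],[0,0,0],[0,0,0],[0,0,0],[0,0,0]])

```text
time: 11.0
tool_pos: [490.7, 178.0, 138.6]
tcp_rot: [179.9, -0.0, -98.1]
ft_force: [0.3, -0.9, -1.3]
finger_gap: 30.7
```

>>> send_rows(dp=[[-11,42,0],[-13,52,-15],[-13,52,-45],[-13,52,-68],[-13,52,-78]], rot=[[0,0,0],[0,0,0],[0,0,0],[0,0,0],[0,0,0]])

```text
time: 11.62
tool_pos: [477.3, 227.3, 58.8]
tcp_rot: [179.8, -0.1, -98.1]
ft_force: [-0.2, 0.2, -0.3]
finger_gap: 30.8
```

>>> send_rows(dp=[[0,0,-3],[0,0,-6],[0,0,-8],[0,0,-8]], rot=[[0,0,0],[0,0,0],[0,0,0],[0,0,0]])

```text
time: 12.12
tool_pos: [480.4, 229.0, 55.9]
tcp_rot: [-179.9, 0.0, -98.1]
ft_force: [-3.7, -1.7, 8.1]
finger_gap: 30.7
```

Contact at 8 N. I'm releasing it.

>>> send_rows(dp=[[0,0,0],[0,0,0],[0,0,0],[0,0,0]], rot=[[0,0,0],[0,0,0],[0,0,0],[0,0,0]], jaw=58)

```text
time: 12.62
tool_pos: [479.1, 228.8, 53.9]
tcp_rot: [180.0, -0.0, -98.1]
ft_force: [-0.0, -0.1, -0.4]
finger_gap: 58.2
```

>>> send_rows(dp=[[0,0,20],[0,0,60],[0,0,110],[0,0,150],[0,0,150]], rot=[[0,0,0],[0,0,0],[0,0,0],[0,0,0],[0,0,0]])

```text
time: 13.25
tool_pos: [481.6, 229.7, 208.5]
tcp_rot: [-179.6, 0.2, -98.1]
ft_force: [0.2, 0.8, -1.2]
finger_gap: 58.2
```

Run:
```python
from meas import *
s=snap("scene","s7");w=snap("wrist","w7");t=r.sense();print(t['tool_pos'],t['tcp_rot'],t['ft_force'])
cv2.imwrite("pics/s7c.png",cv2.resize(s["pixels"][150:300,200:400,::-1],None,fx=4,fy=4))
P=cloud(w);x,y,z=np.moveaxis(P,-1,0)
for a,b in((195,265),(290,370)):
    m=(z>95)&(z<112)&(y>a)&(y<b)&(x<540)&(x>400);print(m.sum(),P[m].min(0) if m.any() else 0,P[m].max(0) if m.any() else 0)
```

```text
[479.3 228.9 204. ] [-180.     0.   -98.1] [-0.4 -0.1 -0.6]
250 [471.7 224.   95.2] [484.9 237.1 105. ]
1902 [448.7 307.1  95.1] [482.1 345.  109.9]
```

View pics/s7c.png

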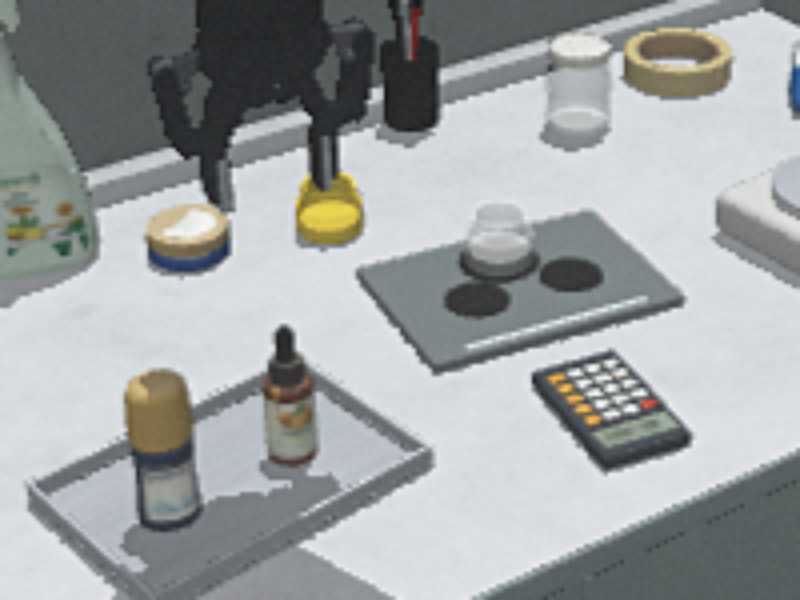

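View pics/w7.png

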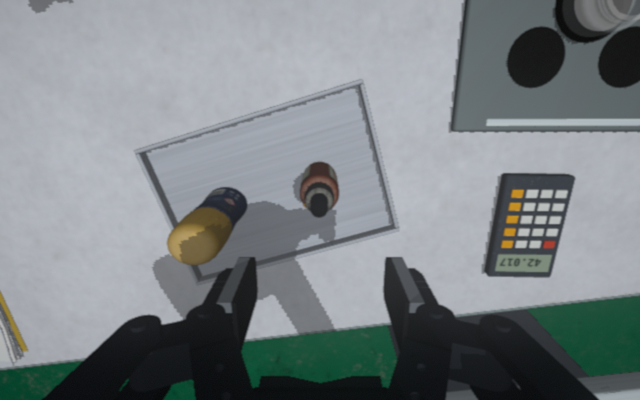

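Both bottles stand upright in the tray, the dropper at (290,430) and the roll-on at (165,450) in the crop. On to the jar.

>>> send_rows(dp=[[27,-56,0],[54,-113,0],[80,-170,0],[105,-222,0],[117,-247,0]], rot=[[0,0,0],[0,0,0],[0,0,0],[0,0,0],[0,0,0]], jaw=84)

```text
time: 13.98
tool_pos: [595.8, -21.2, 201.3]
tcp_rot: [179.8, -0.0, -98.2]
ft_force: [0.4, -0.4, -0.2]
finger_gap: 84.2
```

>>> send_rows(dp=[[0,0,-40],[0,0,-80],[0,0,-90],[0,0,-90]], rot=[[0,0,0],[0,0,0],[0,0,0],[0,0,0]])

```text
time: 14.48
tool_pos: [595.2, -17.9, 112.7]
tcp_rot: [179.8, -0.0, -98.1]
ft_force: [-0.7, 0.1, 0.8]
finger_gap: 84.3
```

Run:
```python
from meas import *
w=snap("wrist","w8");t=r.sense();print(t['tool_pos'],t['tcp_rot'],t['finger_gap'])
P=cloud(w);x,y,z=np.moveaxis(P,-1,0)
m=(z>45)&(z<56)&(x>560)&(x<640)&(y<40)&(y>-60);print("jar",m.sum(),circ(m,P),P[m].min(0),P[m].max(0))
```

```text
[596.4 -18.  114.5] [-180.     0.   -98.1] 84.09928882478538
jar 1712 ((597.659912109375, -17.826501846313477), 22.55375862121582) [575.2 -40.3  45. ] [620.1   3.9  53.2]
```

View pics/w8.png

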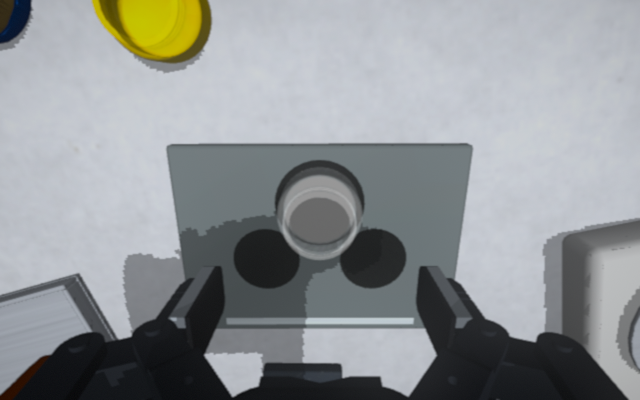

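The jar is centred between the jaws at (320,210). I'm going down to grip it.

>>> send_rows(dp=[[1,0,-35],[1,0,-60],[1,0,-78],[1,0,-84],[1,0,-84]], rot=[[0,0,0],[0,0,0],[0,0,0],[0,0,0],[0,0,0]])

```text
time: 15.15
tool_pos: [597.7, -18.2, 30.6]
tcp_rot: [-180.0, 0.0, -98.1]
ft_force: [0.2, -0.9, 0.8]
finger_gap: 84.0
```

>>> send_rows(dp=[[0,0,0],[0,0,0],[0,0,0],[0,0,0]], rot=[[0,0,0],[0,0,0],[0,0,0],[0,0,0]], jaw=45, force=30)

```text
time: 15.65
tool_pos: [598.2, -18.3, 31.4]
tcp_rot: [-179.9, 0.0, -98.1]
ft_force: [-0.8, 0.0, 6.0]
finger_gap: 53.8
```

Run:
```python
from meas import *
w=dict(np.load("w8.npz"))
g=w["pixels"].astype(int).sum(2)
for n,(u,v) in (("L",(266,258)),("R",(373,258))):
    m=comp(g<150,(u,v));ys,xs=np.nonzero(m);q=np.array([plane(w,a,b,10) for a,b in zip(xs,ys)]);print(n,m.sum(),cv2.minEnclosingCircle(q[:,:2].astype(np.float32)),q.mean(0))
```

```text
L 2931 ((560.003662109375, 27.95454978942871), 24.705598831176758) [560.2  28.5  10. ]
R 2832 ((548.9967651367188, -50.87255859375), 24.270944595336914) [549.1 -51.5  10. ]
```

>>> send_rows(dp=[[0,0,5],[0,0,20],[0,0,50],[0,0,90],[0,0,100]], rot=[[0,0,0],[0,0,0],[0,0,0],[0,0,0],[0,0,0]])

```text
time: 16.27
tool_pos: [599.5, -18.4, 134.5]
tcp_rot: [-179.6, 0.0, -98.1]
ft_force: [-0.3, -0.3, -1.0]
finger_gap: 53.8
```

>>> send_rows(dp=[[-10,-23,0],[-30,-68,0],[-50,-114,0],[-70,-160,0],[-90,-206,0]], rot=[[0,0,0],[0,0,0],[0,0,0],[0,0,0],[0,0,0]])

```text
time: 16.9
tool_pos: [506.0, -225.3, 129.5]
tcp_rot: [180.0, 0.0, -98.1]
ft_force: [0.5, 0.1, -1.0]
finger_gap: 53.8
```

>>> send_rows(dp=[[-15,-35,0],[-20,-47,0],[-20,-47,-10],[-20,-47,-30],[-20,-47,-40]], rot=[[0,0,0],[0,0,0],[0,0,0],[0,0,0],[0,0,0]])

```text
time: 17.52
tool_pos: [486.5, -269.1, 87.1]
tcp_rot: [179.8, 0.1, -98.0]
ft_force: [0.5, 0.5, -0.5]
finger_gap: 53.5
```

Run:
```python
from meas import *
w=snap("wrist","w9");t=r.sense();print(t['tool_pos'],t['tcp_rot'],t['finger_gap'])
```

```text
[ 485.9 -268.9   86.2] [179.7   0.1 -98. ] 54.15876569381298
```

View pics/w9.png

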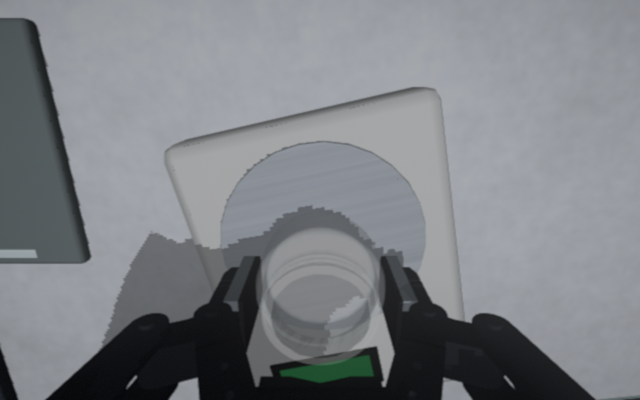

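Run:
```python
from meas import *
from scipy.optimize import least_squares
w=dict(np.load("w9.npz"));P=cloud(w);x,y,z=np.moveaxis(P,-1,0)
m=(z>46)&(z<53);m=comp(m,(320,180))
c=max(cv2.findContours(m.astype(np.uint8),0,1)[0],key=len)[:,0]
q=P[c[:,1],c[:,0]]; q=q[(c[:,1]<235)]
print(len(q),q[:,2].mean())
f=least_squares(lambda p:np.hypot(q[:,0]-p[0],q[:,1]-p[1])-p[2],[487,-271,55],loss="soft_l1");print(f.x)
f=least_squares(lambda p:np.hypot(q[:,0]-p[0],q[:,1]-p[1])-55,[487,-271],loss="soft_l1");print(f.x)
s=dict(np.load("side0.npz"));s["W"]=s["world_from_camera"];P=cloud(s);x,y,z=np.moveaxis(P,-1,0)
m=(z>45)&(z<53)&(x>430)&(x<545)&(y>-335)&(y<-205);m=comp(m,(288,147));print("side",circ(m,P))
```

```text
374 48.008210873006554
[ 487.9 -270.8   54. ]
[ 486.6 -270.6]
side ((488.56103515625, -266.1962890625), 57.11017608642578)
```

>>> send_rows(dp=[[1,-1.5,-6],[1,-1.5,-12],[1,-1.5,-14],[1,-1.5,-16],[1,-1.5,-16]], rot=[[0,0,0],[0,0,0],[0,0,0],[0,0,0],[0,0,0]])

```text
time: 18.2
tool_pos: [488.2, -272.7, 74.0]
tcp_rot: [-180.0, -0.0, -98.1]
ft_force: [-0.6, -0.1, -1.3]
finger_gap: 53.9
```

>>> send_rows(dp=[[-0.5,1,-1],[-0.5,1,-2],[-0.5,1,-3],[-0.5,1,-4],[-0.5,1,-4]], rot=[[0,0,0],[0,0,0],[0,0,0],[0,0,0],[0,0,0]])

```text
time: 18.82
tool_pos: [487.8, -271.7, 71.4]
tcp_rot: [180.0, 0.0, -98.1]
ft_force: [-5.8, 4.2, 12.1]
finger_gap: 53.9
```

Contact at 12 N. I'm releasing it slowly, then backing up.

>>> send_rows(dp=[[0,0,0.5],[0,0,0.5],[0,0,0.5],[0,0,0.5]], rot=[[0,0,0],[0,0,0],[0,0,0],[0,0,0]], jaw=84)

```text
time: 19.32
tool_pos: [487.6, -271.6, 70.3]
tcp_rot: [180.0, 0.0, -98.1]
ft_force: [-0.2, -0.2, 0.8]
finger_gap: 84.2
```

>>> send_rows(dp=[[0,0,15],[0,0,45],[0,0,90],[0,0,133],[0,0,133]], rot=[[0,0,0],[0,0,0],[0,0,0],[0,0,0],[0,0,0]])

```text
time: 19.95
tool_pos: [490.2, -273.3, 209.8]
tcp_rot: [-179.5, -0.2, -98.1]
ft_force: [0.9, -1.0, -0.7]
finger_gap: 83.9
```

Run:
```python
from meas import *
w=snap("wrist","w10");t=r.sense();print(t['tool_pos'],t['tcp_rot'],t['finger_gap'])
P=cloud(w);x,y,z=np.moveaxis(P,-1,0)
m=(z>86)&(z<97)&(x>440)&(x<540)&(y<-220)&(y>-320);print("jar",m.sum(),circ(m,P),P[m].min(0),P[m].max(0))
```

```text
[ 489.1 -272.6  207. ] [-179.7   -0.1  -98.1] 83.670286386913
jar 990 ((487.2445373535156, -272.028564453125), 22.476423263549805) [ 464.9 -294.5   86. ] [ 509.6 -249.8   93.3]
```

View pics/w10.png

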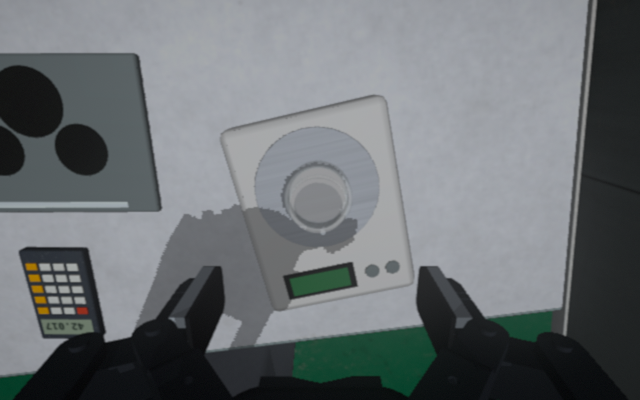

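The jar stands upright at (318,195) on the pan, about 1 mm off the pan's centre. Now I'm returning for the dropper.

>>> send_rows(dp=[[0,60,0],[-2,120,0],[-3,180,0],[-4,240,0],[-5,300,0]], rot=[[0,0,0],[0,0,0],[0,0,0],[0,0,0],[0,0,0]], jaw=58)

```text
time: 20.62
tool_pos: [481.6, 30.2, 202.6]
tcp_rot: [179.9, -0.0, -98.1]
ft_force: [-0.0, 0.3, -0.9]
finger_gap: 58.3
```

>>> send_rows(dp=[[-1,60,0],[-2,120,0],[-3,175,0],[-4,200,0],[-4,200,0]], rot=[[0,0,0],[0,0,0],[0,0,0],[0,0,0],[0,0,0]])

```text
time: 21.25
tool_pos: [477.5, 229.8, 202.3]
tcp_rot: [179.9, -0.1, -97.9]
ft_force: [-0.6, -0.2, -0.9]
finger_gap: 57.7
```

Run:
```python
from meas import *
w=snap("wrist","w11");t=r.sense();print(t['tool_pos'],t['tcp_rot'],t['finger_gap'])
P=cloud(w);x,y,z=np.moveaxis(P,-1,0)
for a,b in((195,265),(290,370)):
    m=(z>95)&(z<112)&(y>a)&(y<b)&(x<540)&(x>400);print(m.sum(),P[m].min(0) if m.any() else 0,P[m].max(0) if m.any() else 0)
```

```text
[477.8 228.5 202.4] [179.9  -0.1 -98. ] 58.062228057190566
265 [472.5 223.9  95.1] [484.9 236.9 105.8]
1965 [448.9 307.   95. ] [481.8 345.2 110.1]
```

View pics/w11.png

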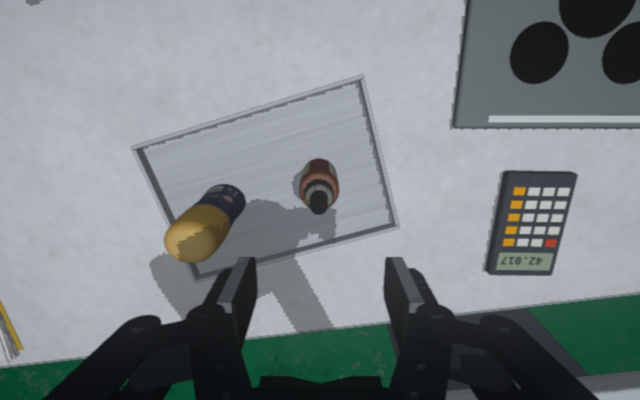

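>>> send_rows(dp=[[0.5,1,-50],[0.5,1,-100],[0.5,1,-130],[0.5,1,-147],[0.5,1,-147]], rot=[[0,0,0],[0,0,0],[0,0,0],[0,0,0],[0,0,0]])

```text
time: 21.92
tool_pos: [478.5, 228.2, 55.5]
tcp_rot: [179.9, -0.1, -98.1]
ft_force: [-0.3, 0.6, -0.7]
finger_gap: 58.3
```

>>> send_rows(dp=[[0,0,0],[0,0,0],[0,0,0],[0,0,0]], rot=[[0,0,0],[0,0,0],[0,0,0],[0,0,0]], jaw=22, force=40)

```text
time: 22.42
tool_pos: [480.7, 229.8, 58.5]
tcp_rot: [-179.8, 0.1, -98.1]
ft_force: [-0.0, -0.1, 6.0]
finger_gap: 30.2
```

>>> send_rows(dp=[[0,0,5],[0,0,20],[0,0,50],[0,0,85],[0,0,88]], rot=[[0,0,0],[0,0,0],[0,0,0],[0,0,0],[0,0,0]])

```text
time: 23.05
tool_pos: [481.4, 230.2, 148.8]
tcp_rot: [-179.7, 0.2, -98.1]
ft_force: [1.3, -0.0, -0.1]
finger_gap: 30.6
```

Run:
```python
from meas import *
s=snap("scene","s12");t=r.sense();print(t['tool_pos'],t['finger_gap'])
cv2.imwrite("pics/s12c.png",cv2.resize(s["pixels"][150:300,200:400,::-1],None,fx=4,fy=4))
```

```text
[480.6 229.9 147.2] 30.56267140686448
```

View pics/s12c.png

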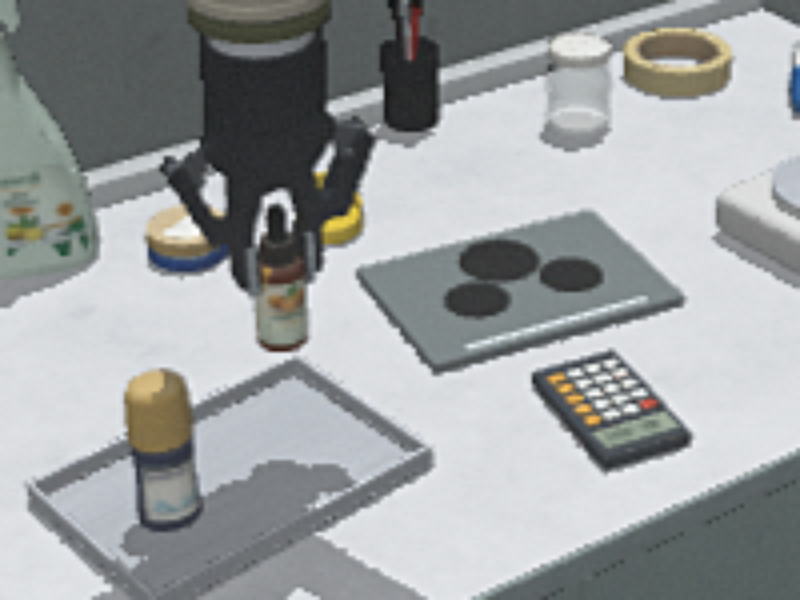

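The dropper is held upright at (280,300), and all three mats are empty. I'm taking it to the right front mat.

>>> send_rows(dp=[[7,-30,0],[19,-78,0],[32,-128,0],[44,-178,0],[57,-230,0]], rot=[[0,0,0],[0,0,0],[0,0,0],[0,0,0],[0,0,0]])

```text
time: 23.72
tool_pos: [535.5, -2.1, 143.2]
tcp_rot: [179.9, 0.0, -98.1]
ft_force: [-0.2, 0.6, -1.3]
finger_gap: 30.5
```

>>> send_rows(dp=[[11,-42,0],[13,-51,-15],[13,-51,-45],[13,-51,-66],[13,-51,-73]], rot=[[0,0,0],[0,0,0],[0,0,0],[0,0,0],[0,0,0]])

```text
time: 24.35
tool_pos: [546.8, -50.6, 68.3]
tcp_rot: [179.7, 0.0, -98.1]
ft_force: [-0.2, 0.1, -0.7]
finger_gap: 30.6
```

>>> send_rows(dp=[[0,0,0],[0,0,0]], rot=[[0,0,0],[0,0,0]])

```text
time: 24.6
tool_pos: [549.9, -51.5, 72.4]
tcp_rot: [-179.9, 0.0, -98.1]
ft_force: [-0.0, -0.5, -0.2]
finger_gap: 30.7
```

Run:
```python
from meas import *
w=snap("wrist","w13");t=r.sense();print(t['tool_pos'],t['tcp_rot'])
t=r.sense();print(t['tool_pos'])
P=cloud(w);x,y,z=np.moveaxis(P,-1,0)
m=(z>100)&(z<130)&(y>-80)&(y<-30)&(x<580)&(x>520);print(m.sum(),P[m].min(0),P[m].max(0))
```

```text
[550.  -51.6  72.6] [-179.9   -0.   -98.1]
[550.  -51.6  72.6]
5951 [540.8 -80.  100. ] [571.3 -30.  130. ]
```

View pics/w13.png

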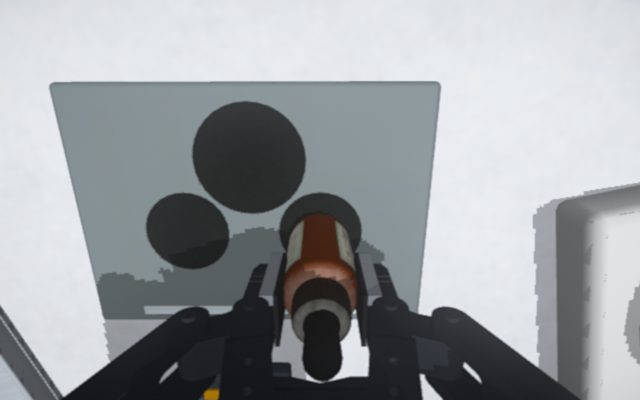

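>>> send_rows(dp=[[-0.5,0,-3],[-0.5,0,-6],[-0.5,0,-8],[-0.5,0,-9],[-0.5,0,-9]], rot=[[0,0,0],[0,0,0],[0,0,0],[0,0,0],[0,0,0]])

```text
time: 25.28
tool_pos: [549.6, -51.8, 64.5]
tcp_rot: [-179.9, -0.0, -98.1]
ft_force: [-5.7, 1.1, 14.6]
finger_gap: 30.4
```

>>> send_rows(dp=[[0,0,0.5],[0,0,0.5],[0,0,0.5],[0,0,0.5]], rot=[[0,0,0],[0,0,0],[0,0,0],[0,0,0]], jaw=58)

```text
time: 25.78
tool_pos: [548.5, -51.7, 62.7]
tcp_rot: [180.0, 0.0, -98.1]
ft_force: [-0.1, 0.1, -0.4]
finger_gap: 58.2
```

>>> send_rows(dp=[[0,0,20],[0,0,60],[0,0,110],[0,0,140],[0,0,140]], rot=[[0,0,0],[0,0,0],[0,0,0],[0,0,0],[0,0,0]])

```text
time: 26.4
tool_pos: [550.7, -52.0, 206.5]
tcp_rot: [-179.6, -0.0, -98.1]
ft_force: [-0.3, -1.0, -0.5]
finger_gap: 57.8
```

Run:
```python
from meas import *
w=snap("wrist","w14");t=r.sense();print(t['tool_pos'],t['tcp_rot'])
P=cloud(w);x,y,z=np.moveaxis(P,-1,0)
m=(z>95)&(z<119)&(y>-85)&(y<-25)&(x<600)&(x>520);print(m.sum(),P[m].min(0),P[m].max(0))
```

```text
[549.5 -51.8 204.2] [-179.8   -0.   -98.1]
303 [541.3 -57.4  95.3] [554.1 -44.4 111.4]
```

View pics/w14.png

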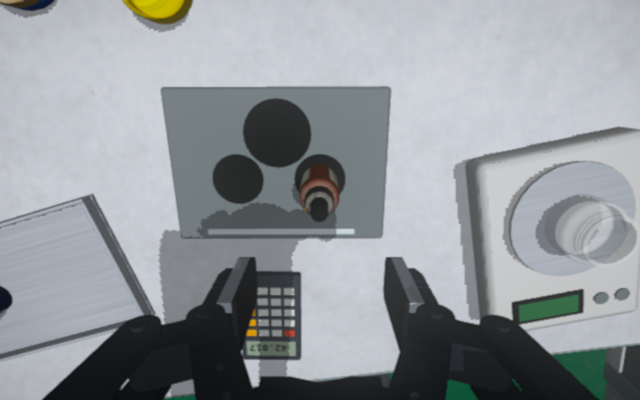

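The dropper is back upright on its mat at (320,195), about 1.5 mm from its original position. Next is the roll-on.

>>> send_rows(dp=[[-13,60,0],[-26,120,0],[-39,180,0],[-53,240,0],[-66,300,0]], rot=[[0,0,0],[0,0,0],[0,0,0],[0,0,0],[0,0,0]], jaw=66)

```text
time: 27.08
tool_pos: [481.0, 249.7, 200.9]
tcp_rot: [179.9, -0.1, -98.1]
ft_force: [0.8, 0.3, 0.8]
finger_gap: 65.8
```

>>> send_rows(dp=[[-13,60,0],[-18,79,0],[-18,79,0],[-18,79,0]], rot=[[0,0,0],[0,0,0],[0,0,0],[0,0,0]])

```text
time: 27.58
tool_pos: [464.8, 325.9, 202.0]
tcp_rot: [179.9, -0.1, -98.1]
ft_force: [0.4, -0.3, 0.8]
finger_gap: 65.8
```

Run:
```python
from meas import *
w=snap("wrist","w15");t=r.sense();print(t['tool_pos'],t['tcp_rot'],t['finger_gap'])
P=cloud(w);x,y,z=np.moveaxis(P,-1,0)
m=(z>95)&(z<112)&(y>290)&(y<370)&(x<540)&(x>400);print(m.sum(),P[m].min(0),P[m].max(0))
```

```text
[465.  325.8 202.3] [180.   -0.1 -98.2] 65.8715483369492
2054 [448.6 307.5  95.1] [481.7 346.5 110.2]
```

View pics/w15.png

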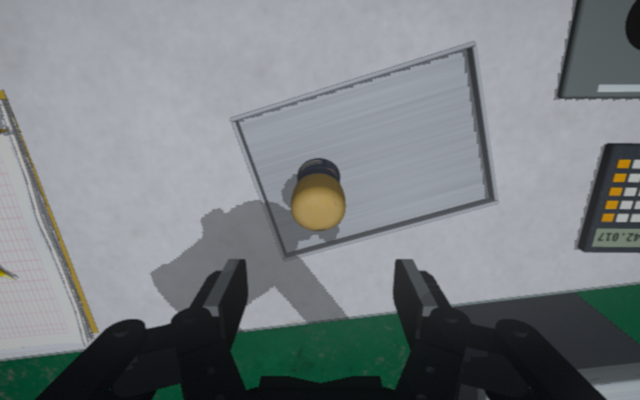

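>>> send_rows(dp=[[0,1,-50],[0,1,-95],[0,1,-128],[0,1,-142],[0,1,-142]], rot=[[0,0,0],[0,0,0],[0,0,0],[0,0,0],[0,0,0]])

```text
time: 28.25
tool_pos: [464.7, 327.3, 60.5]
tcp_rot: [179.9, -0.1, -98.2]
ft_force: [-0.2, 0.2, 0.9]
finger_gap: 66.3
```

>>> send_rows(dp=[[0,0,0],[0,0,0],[0,0,0],[0,0,0]], rot=[[0,0,0],[0,0,0],[0,0,0],[0,0,0]], jaw=30, force=40)

```text
time: 28.75
tool_pos: [466.1, 329.0, 63.1]
tcp_rot: [-179.8, 0.1, -98.1]
ft_force: [-0.9, -1.1, 6.5]
finger_gap: 38.7
```

>>> send_rows(dp=[[0,0,5],[0,0,20],[0,0,50],[0,0,85],[0,0,88]], rot=[[0,0,0],[0,0,0],[0,0,0],[0,0,0],[0,0,0]])

```text
time: 29.38
tool_pos: [466.8, 329.6, 153.6]
tcp_rot: [-179.7, 0.3, -98.1]
ft_force: [0.0, 0.9, -0.3]
finger_gap: 38.5
```

>>> send_rows(dp=[[9,-30,0],[25,-80,0],[41,-130,0],[57,-180,0],[73,-232,0]], rot=[[0,0,0],[0,0,0],[0,0,0],[0,0,0],[0,0,0]])

```text
time: 30.0
tool_pos: [537.5, 94.8, 148.5]
tcp_rot: [180.0, -0.0, -98.1]
ft_force: [0.6, 0.5, -0.3]
finger_gap: 38.6
```

>>> send_rows(dp=[[16,-48,0],[22,-67.5,-15],[22,-67.5,-40],[22,-67.5,-60],[22,-67.5,-70]], rot=[[0,0,0],[0,0,0],[0,0,0],[0,0,0],[0,0,0]])

```text
time: 30.62
tool_pos: [558.1, 29.6, 76.6]
tcp_rot: [179.8, -0.0, -98.0]
ft_force: [-0.0, -0.5, -1.4]
finger_gap: 38.7
```

>>> send_rows(dp=[[0,0,0],[0,0,0]], rot=[[0,0,0],[0,0,0]])

```text
time: 30.88
tool_pos: [560.3, 29.2, 79.9]
tcp_rot: [-179.9, 0.0, -98.1]
ft_force: [0.1, -0.1, -0.4]
finger_gap: 38.6
```

Run:
```python
from meas import *
w=snap("wrist","w16");t=r.sense();print(t['tool_pos'],t['tcp_rot'],t['finger_gap'])
```

```text
[560.5  29.1  80.1] [-179.9    0.   -98.1] 38.67709412115923
```

View pics/w16.png

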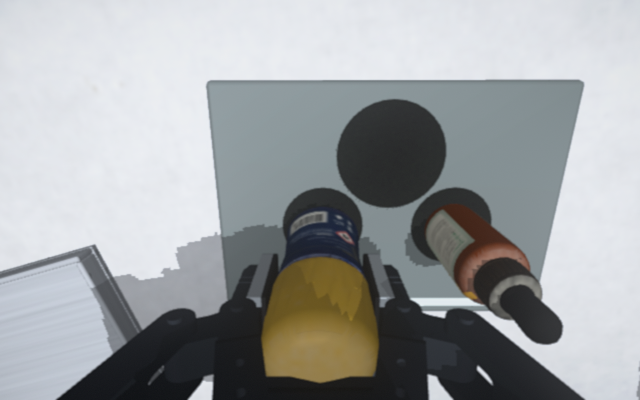

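The roll-on is over its left mat at (322,225). I'm lowering it gently with a small correction in y.

>>> send_rows(dp=[[0,-0.8,-3],[0,-0.8,-6],[0,-0.8,-9],[0,-0.8,-10.5],[0,-0.8,-10.5]], rot=[[0,0,0],[0,0,0],[0,0,0],[0,0,0],[0,0,0]])

```text
time: 31.55
tool_pos: [560.1, 27.9, 69.2]
tcp_rot: [-180.0, -0.0, -98.1]
ft_force: [-1.7, -0.5, 4.8]
finger_gap: 38.6
```

>>> send_rows(dp=[[0,0,-0.5],[0,0,-0.5]], rot=[[0,0,0],[0,0,0]])

```text
time: 31.8
tool_pos: [560.2, 27.8, 69.1]
tcp_rot: [-179.9, -0.0, -98.1]
ft_force: [-3.7, -0.2, 8.6]
finger_gap: 39.1
```

>>> send_rows(dp=[[0,0,0],[0,0,0],[0,0,0],[0,0,0]], rot=[[0,0,0],[0,0,0],[0,0,0],[0,0,0]], jaw=64)

```text
time: 32.3
tool_pos: [559.6, 28.0, 67.8]
tcp_rot: [180.0, -0.0, -98.1]
ft_force: [1.0, -0.2, 0.2]
finger_gap: 64.4
```

>>> send_rows(dp=[[0,0,20],[0,0,60],[0,0,110],[0,0,160],[0,0,200]], rot=[[0,0,0],[0,0,0],[0,0,0],[0,0,0],[0,0,0]])

```text
time: 32.92
tool_pos: [560.2, 28.0, 272.4]
tcp_rot: [-179.8, 0.0, -98.1]
ft_force: [0.7, -0.3, -0.9]
finger_gap: 64.4
```

>>> send_rows(dp=[[-10,-20,20],[-30,-60,50],[-30,-60,50],[-30,-60,50]], rot=[[0,0,0],[0,0,0],[0,0,0],[0,0,0]])

```text
time: 33.42
tool_pos: [529.1, -32.5, 317.5]
tcp_rot: [180.0, 0.0, -98.2]
ft_force: [0.5, 0.4, -0.1]
finger_gap: 63.8
```

Run:
```python
from meas import *
w=snap("wrist","w17");s=snap("scene","s17");t=r.sense();print(t['time'],t['tool_pos'],t['tcp_rot'])
cv2.imwrite("pics/s17c.png",cv2.resize(s["pixels"][150:300,200:400,::-1],None,fx=4,fy=4))
P=cloud(w);x,y,z=np.moveaxis(P,-1,0)
for a,b in((5,60),(-85,-25)):
    m=(z>100)&(z<119)&(x>520)&(x<600)&(y>a)&(y<b);print(m.sum(),P[m].min(0),P[m].max(0))
m=(z>86)&(z<97)&(x>440)&(x<540)&(y<-220)&(y>-320);print("jar",circ(m,P))
m=(z>46)&(z<53)&(x>420)&(x<550)&(y<-200)&(y>-340);print("pan",circ(m,P))
```

```text
33.525 [529.1 -31.7 316.6] [179.9   0.  -98.1]
1096 [541.6   6.5 100.1] [575.3  45.2 116.1]
139 [541.3 -57.5 100.5] [553.3 -45.  111.4]
jar ((486.6838073730469, -271.9638366699219), 22.79756736755371)
pan ((486.72589111328125, -270.82830810546875), 55.46928787231445)
```

View pics/w17.png

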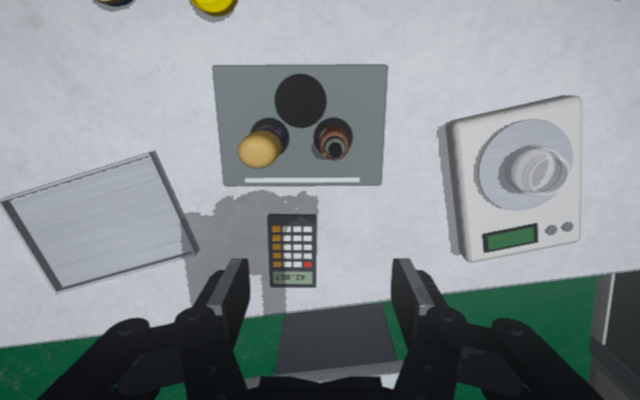

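View pics/s17c.png

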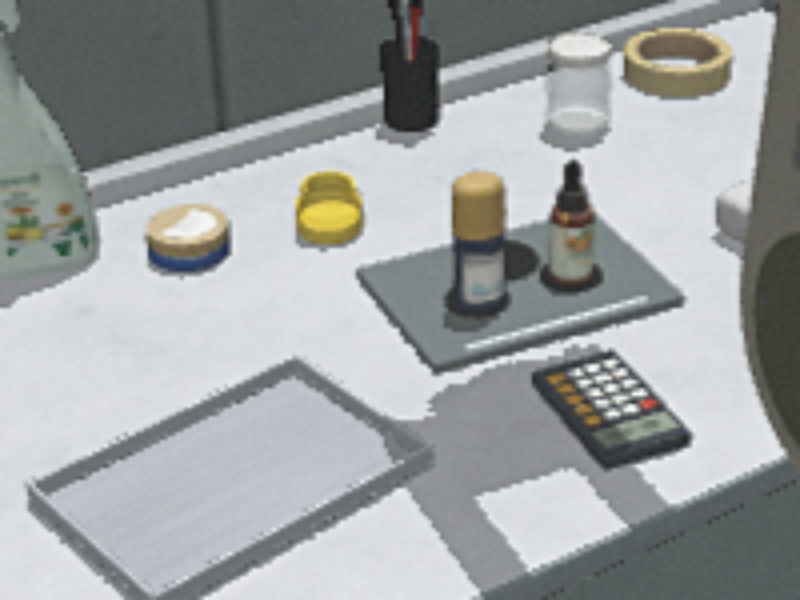

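Both bottles stand upright on their own mats at (480,250) and (572,230) in the crop. The jar sits in the middle of the pan at (540,170) in the wrist view. The bystanders are where they were, so I'm handing in.

```bash
python3 -c "
from bench import job
print(job.hand_in())"
```

```text
the job is handed in; nothing more can be done
None
```

The job is done and handed in. I moved the roll-on and then the dropper off the stand into the steel tray and set the jar on the balance pan. I then put the dropper back on the right front mat and the roll-on back on the left. The arm's clock read about 33.5 s of the 128 s allowed.

**Last checks:**
- **Jar:** it stands upright, with its centre about 1 mm from the pan centre.
- **Bottles:** both stand upright, each about 1–2 mm from its starting spot. The gripper is clear of everything.
- **Bystanders:** the calculator, lidded jar, pot and yellow look-alike look unmoved in the last pictures; I did not measure them again.
- **Forces:** the highest wrist force I read at the end of a move was about 15 N in z.

**Disagreements:**
- **Finger opening:** it read 2–3 mm below the stated widths on every grasp: 38.6 for 42, 30.5 for 33 and 53.8 for 56. Every hold was firm.
- **Pan centre:** the side camera put it about 4 mm away in y from the wrist camera. I used the wrist view, so the 1 mm figure rests on that camera.

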